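# Show the gel comb to the inspection camera

### The arm

A 7-joint arm with a two-finger parallel gripper is mounted at the origin on the work surface. World frame = base frame: x ahead of the robot, y to its left, z up, the work surface at z = 0. Lengths are in m, angles in rad, forces in N, time in s.
With the tool pointing down it reaches from about 0.425 to 0.95 m from the base axis. Payload 4.7 kg.
Tool frame: the origin (TCP) lies at the very end of the fingers, on their centre line; the grasp point (between the pads) lies 19 mm behind it (arm.pinch_z is the distance from the TCP to the grasp point, in m); z points along the fingers, y is the direction in which the jaws open and shut (so a half turn about z gives the same grasp; the last joint's range is limited). The gripper opens to 87 mm and grips with 3 to 60 N. Pads are 19 mm wide; open, the fingers measure 117 mm over their backs; the gripper's body (75 mm by 190 mm) begins 51 mm behind the grasp point.
Start: joints at [1.183, 0.469, -0.049, 1.532, 0.024, 1.141, -0.082], TCP at [0.237, -0.632, 0.223] pointing down, gripper open.
Joint ranges: [-2.59, 2.59], [-0.33, 1.99], [-1.39, 1.29], [0.1, 2.45], [-1.04, 4.18], [0.21, 1.99], [-2.66, 2.66]. Speed limits (rad/s): [2.57, 2.57, 3.14, 3.14, 3.14, 3.14, 3.14].

### API

Orientations are given as a rotation vector (axis times angle).
In Python, from station import arm gives the robot as it stands.
- The arm moves only by the tool carry_out, never from a script. Its argument "rows" is text: rows parted by semicolons, each of 7 numbers parted by spaces: the turn, a rotation vector about the tool's x, y, z in degrees, then the shift along the tool's x, y, z in mm, then the finger opening in mm, from 0 to 87. A call has 1 to 20 rows; each row shifts and turns the commanded pose from where the row before left it, along the tool's axes as they then stand; what a row does not reach is not made up. A row lasts 1/10 s, in which the tool goes at most 50 mm and 8.59 degrees, less where a joint would pass 70% of its speed; a pose out of reach is approached as far as the arm can. A call with a gripper value outside its range is refused whole. The fingers move at their own pace and stop on an object; "grip_force" is the grip in N (left out, the last holds). Time passes only in rows, so rows that do not move let the fingers close. It gives the time, the measured TCP pose, the force and the opening at its end, in the units of the state.
- arm.read_state(): the state, without advancing time (a new reading comes with each control period).
- arm.grab_frame(name): name is "scene" or "side" or "wrist"; returns a dict with "color" (480x640x3 uint8, red, green, blue), "z_map" (480x640 float32, m along the optical axis (not along the pixel's ray), 0 where there is no reading), "fx", "fy", "cx", "cy" (pixels), "position" and "rotation" of the camera in the world; the wrist camera has in their place "hand_eye" (4x4, takes a point from camera to tool coordinates, whose origin is the TCP and whose axes are the flange's). Camera axes: x right, y up, looking along -z (the intrinsics and any distortion apply to the point x, -y, -z); pixel columns grow to the right and rows downward; lengths in m; the calibration is good to about 2 mm. A picture is of the moment at which its call begins: read the wrist's pose just before it.
- arm.close_job(): hands the job in, once; it reports no verdict.
Trained networks look in a picture, given as the dict that the camera call returned (one of the last four; its "shot" number tells which), for a name from the list of things; names that differ only in an ending like _2 or _b are one class to them, and where a whole thing is asked for, a point or a joint stands for the part that bears it (a point fixed in the world has none). Each returns a list of dicts, best first, with "conf" (0 to 1); they miss things now and then, are a little off and sometimes report something else, mostly with a low value. They report only what shows in the picture. A call takes as long as a camera call. They do not tell look-alikes from the thing itself.
- arm.spot_in(picture, target): "position" ([column, row] in pixels, amid what is visible of it).
- arm.trace(picture, target): "region" (480x640 bool, what is visible of it) and "position" ([column, row] in pixels, amid what is visible of it).
- arm.mark_of(picture, target): "position" ([column, row] in pixels: a listed point, or the origin of a listed thing).
The state is a dict: "clock": time; "joints": joint angles; "qvel": joint speeds; "tau": joint torques, N m; "tool_pos": TCP position; "tcp_rot": TCP orientation; "contact_force": force on the tool from outside, world axes, zero at the start; "ft_torque": the same for the moment, N m; "grip_width": finger opening in m.
Only numpy, scipy, OpenCV 4.12 (cv2) and the standard library are available. Lean on these libraries where they do the work, as an engineer would, in place of code of your own. Each camera call takes 0.05 s, during which the arm holds its last target.

### The job

The open lid of the pipette tip box stands in the inspection camera's view: first lower it gently until it is fully closed, without letting it slam. Then lift the gel comb with the few broad teeth out of the casting tray and hold it in the air 15 cm in front of the camera's lens, above the closed box, upright with its teeth down, its broad face square to the lens and its middle level with and centred on the lens. Finish while still holding it there, steady; leave the fine-toothed comb in its slots and everything else where it is.

Things in the scene. Friction and masses are not known exactly. Their poses are not given: they have to be found in the camera images.
- tipbox: blue pipette tip box, fixed to the bench, 86 mm (x) by 126 mm (y), rim 70 mm high, full of tips in a yellow rack; origin at the centre of its underside, z up; the lid's hinge runs along its +x long rim (the side towards the camera)
- boxlid (a joint): angle of the tip box's flat grey lid (86 by 126 mm, 6 mm thick, no handle, only a small 8 mm tab at the middle of its free edge), rad: 0 closed flat on the rim, positive opening upwards; starts at 1.0 to 1.4, standing up near the camera side. Its hinge is stiff: it stays wherever it is left, and a light push of a few newtons on its outer (upper) face near the free edge turns it
- boxlid_hinge (a point): middle of the lid's hinge line, at the box's +x rim, in the plane of the lid's underside; the line runs along the box's y; the lid reaches about 86 mm from it towards the box's -x when closed
- camera: small black inspection camera on a steel foot and post, fixed, 50 mm wide, top at 163 mm; origin on the bench under the front of its lens; x of its frame points backwards, so it looks along its own -x, over the tip box; z up
- lens (a point): centre of the front of the camera's lens, 140 mm above the bench, same axes as the camera
- tray: clear gel casting tray, fixed, 160 mm (x) by 112 mm (y), floor 5 mm thick, two side walls along x whose top is 30 mm high, with two pairs of slots at x = -45 and +45 mm, made by posts rising 14 mm above the walls; one comb stands in each pair, which one varies; origin at the centre of its underside
- comb: the comb to show: black plastic, a plain bar 124 mm long (y), 10 mm thick (x), 40 mm high with 5 broad teeth below it, each 12 mm wide, 4 mm thick, 20 mm long; origin at the middle of the whole comb (60 mm high), so the bar spans z -10 to +30 mm and the teeth -30 to -10 mm; stands upright across the tray, the bar resting on the walls with 1.5 mm play in the slots; lifts straight out; about 55 g
- fine_comb: the comb to leave alone: same black bar, but 13 narrow teeth 4 mm wide; same origin and axes; in the other slots of the tray
- microplate: bystander, to be left alone: white 96-well plate, 86 by 128 mm, 12 mm high, loose; origin within its underside
- beaker: bystander, to be left alone: clear plastic beaker, 84 mm wide, 115 mm high, loose; origin within its underside
- reagent: bystander, to be left alone: amber reagent bottle, 52 mm wide, 110 mm high, loose; origin within its underside
- petri: bystander, to be left alone: clear round dish, 90 mm wide, 13 mm high, loose; origin within its underside
- marker: bystander, to be left alone: white marker pen with a black cap, 125 mm long, lying loose; origin within its underside
- pipette: bystander, to be left alone: black and white hand pipette, about 230 mm long, 26 mm high, lying loose; origin within its underside
- tuberack: bystander, to be left alone: grey rack of capped tubes, 60 by 160 mm, 44 mm high, loose; origin within its underside
Things that resemble listed ones, but are neither listed nor needed, are in the scene too. What is shaped like the comb but green is not meant.

How it is judged:
By the outcome, as a careful person would: the job done as asked, in the order asked, and still so for the second after the job is handed in, while the arm keeps its last pose, push and grip.
It also fails if it takes over 56 s, if anything falls off the work surface, if the arm or the gripper's body presses on something with over 40 N, if the wrist force passes 120 N, or if a joint passes its speed limit or range.

## Working session

There is one attempt and no reset: what is moved stays moved. The work goes in short steps, Python scripts to look and compute and a tool call to move; the robot and the scene stay as the last step left them, time stands still between calls to the robot, and variables do not carry over. Pictures are saved under pics/ and viewed, and the job is handed in when it is done.

Besides the shell and the picture viewer there is one more tool, called after ">>>" by a JSON object that holds its "fn" and its "kwargs". carry_out: Moves the arm, as the interface text tells. Its arguments: {"type":"object","properties":{"rows":{"type":"string"},"grip_force":{"type":"number"}},"required":["rows"]}

```bash
ls; mkdir -p pics; cat > h.py <<'E'
from station import arm
import numpy as np, cv2
from scipy.spatial.transform import Rotation as R
def save(f,n): cv2.imwrite('pics/'+n,f['color'][:,:,::-1])
def world(f,px,z=None):
    if z is None:
        c,r=int(round(px[0])),int(round(px[1])); w=f['z_map'][max(r-2,0):r+3,max(c-2,0):c+3]; w=w[w>0]; z=np.median(w) if len(w) else np.nan
    p=np.array([(px[0]-f['cx'])/f['fx']*z, -(px[1]-f['cy'])/f['fy']*z, -z])
    return np.array(f['rotation'])@p+np.array(f['position'])
def cloud(f):
    v,u=np.mgrid[0:480,0:640]; z=f['z_map']
    p=np.stack([(u-f['cx'])/f['fx']*z,-(v-f['cy'])/f['fy']*z,-z],-1)
    return p@np.array(f['rotation']).T+np.array(f['position'])
E
python3 - <<'E'
from h import *
s=arm.read_state();print(s)
for n in ['scene','side']:
    f=arm.grab_frame(n);save(f,n+'0.png')
    print(n,{k:(v if not hasattr(v,'shape') or v.size<17 else v.shape) for k,v in f.items()})
    for t in ['tipbox','boxlid','camera','tray','comb','fine_comb']:
        print(t,[(np.round(d['position']),round(d['conf'],2),np.round(world(f,d['position']),3)) for d in arm.spot_in(f,t)])
    for t in ['boxlid_hinge','lens','tipbox','camera','tray','comb','fine_comb']:
        print('mark',t,[(np.round(d['position']),round(d['conf'],2),np.round(world(f,d['position']),3)) for d in arm.mark_of(f,t)])
f=arm.grab_frame('wrist');save(f,'wrist0.png');print(f['hand_eye'])
E
```

```text
pics
{'clock': 0.0, 'joints': array([ 1.18310359,  0.4694766 , -0.04856377,  1.53369483,  0.02411703,
        1.14099848, -0.08225934]), 'qvel': array([-0.00087865,  0.00119359, -0.0023322 ,  0.0004801 , -0.00134656,
        0.00014358, -0.00027618]), 'tau': array([ 5.87247596e-04, -5.07978916e+01, -8.06359830e-02, -2.36156595e+01,
       -6.14147563e-02,  3.77250079e-02,  1.87393175e-04]), 'tool_pos': array([ 0.23679783, -0.63145805,  0.22147526]), 'tcp_rot': array([-3.08925328e+00, -5.60305999e-01,  7.15554180e-04]), 'contact_force': array([-0.52752073, -0.31913175,  0.87720473]), 'ft_torque': array([-0.00032161, -0.04067577,  0.02969596]), 'grip_width': 0.08709107665123274}
scene {'color': (480, 640, 3), 'z_map': (480, 640), 'fx': 618.133898197885, 'fy': 618.133898197885, 'cx': 312.32467821894414, 'cy': 241.18727867907737, 'position': array([0.9031501 , 0.72827753, 1.41817374]), 'rotation': array([0.17438951, 0.74625917, 2.64518199]), 'shot': 1}
tipbox [(array([288., 175.]), 0.67, array([-3.316, -3.491, -2.801]))]
boxlid []
camera [(array([224., 200.]), 0.89, array([-3.39 , -3.565
[... 2043 characters left out ...]
.149]))]
mark camera [(array([412., 328.]), 0.93, array([ 0.763, -0.258,  1.286])), (array([316., 193.]), 0.23, array([ 0.623, -0.398,  1.146]))]
mark tray [(array([298., 207.]), 0.69, array([ 0.603, -0.418,  1.126]))]
mark comb [(array([315., 193.]), 0.71, array([ 0.622, -0.399,  1.145])), (array([360., 178.]), 0.58, array([ 0.728, -0.294,  1.25 ]))]
mark fine_comb [(array([283., 199.]), 0.59, array([ 0.557, -0.464,  1.079]))]
[[-6.27770165e-04  9.67947123e-01  2.51153286e-01  6.63701436e-02]
 [ 9.99999800e-01  6.28440460e-04  7.75339419e-05  8.02090029e-04]
 [-8.27861308e-05  2.51153285e-01 -9.67947323e-01 -1.63334659e-01]
 [ 0.00000000e+00  0.00000000e+00  0.00000000e+00  1.00000000e+00]]
```

Rotation is a rotation vector; fixing the helper and viewing.

```bash
sed -i "s/np.array(f\['rotation'\])/R.from_rotvec(f['rotation']).as_matrix()/" h.py
python3 - <<'E'
from h import *
for n in ['scene','side']:
    f=arm.grab_frame(n);save(f,n+'1.png')
    for t in ['boxlid_hinge','lens','tipbox','camera','tray','comb','fine_comb']:
        print('mark',t,[(np.round(d['position']),round(d['conf'],2),np.round(world(f,d['position']),3)) for d in arm.mark_of(f,t)])
E
```

```text
mark boxlid_hinge [(array([278., 174.]), 0.65, array([ 0.562, -0.251,  0.088]))]
mark lens [(array([234., 179.]), 0.69, array([ 0.661, -0.342,  0.004]))]
mark tipbox [(array([287., 184.]), 0.78, array([ 0.553, -0.204,  0.097]))]
mark camera [(array([241., 211.]), 0.87, array([ 0.682, -0.232,  0.004])), (array([377., 319.]), 0.68, array([0.498, 0.229, 0.061])), (array([234., 180.]), 0.58, array([ 0.665, -0.336,  0.012]))]
mark tray [(array([358., 327.]), 0.56, array([0.532, 0.209, 0.007]))]
mark comb [(array([286., 358.]), 0.92, array([0.728, 0.215, 0.004])), (array([342., 327.]), 0.9, array([0.585, 0.217, 0.068])), (array([231., 179.]), 0.61, array([ 0.695, -0.23 ,  0.156]))]
mark fine_comb [(array([376., 316.]), 0.85, array([0.496, 0.221, 0.063]))]
mark boxlid_hinge [(array([364., 331.]), 0.74, array([ 0.555, -0.264,  0.094])), (array([297., 205.]), 0.45, array([0.531, 0.215, 0.004]))]
mark lens [(array([423., 291.]), 0.91, array([ 0.688, -0.233,  0.139])), (array([380., 244.]), 0.69, array([ 0.691, -0.014,  0.04 ]))]
mark tipbox [(array([344., 353.]), 0.96, array([ 0.511, -0.284,  0.063])), (array([282., 196.]), 0.32, array([0.488, 0.194, 0.068]))]
mark camera [(array([411., 330.]), 0.61, array([ 0.684, -0.241,  0.002]))]
mark tray [(array([296., 209.]), 0.56, array([0.525, 0.201, 0.005]))]
mark comb [(array([360., 181.]), 0.82, array([0.722, 0.231, 0.04 ])), (array([314., 197.]), 0.54, array([0.573, 0.18 , 0.057]))]
mark fine_comb [(array([283., 201.]), 0.73, array([0.485, 0.174, 0.068])), (array([364., 332.]), 0.45, array([ 0.555, -0.267,  0.096]))]
```

View pics/scene0.png

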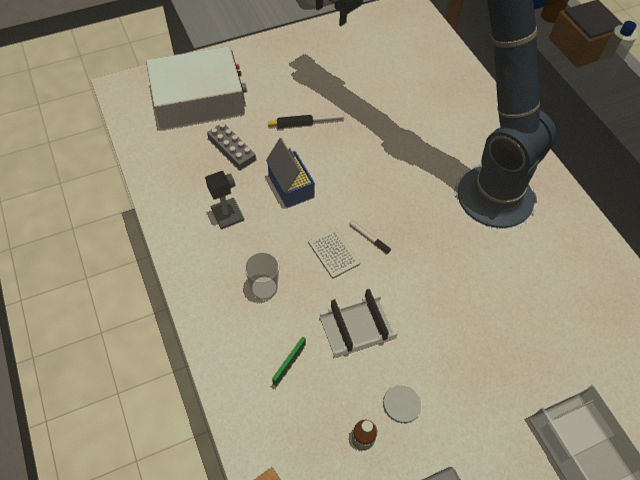

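View pics/side0.png

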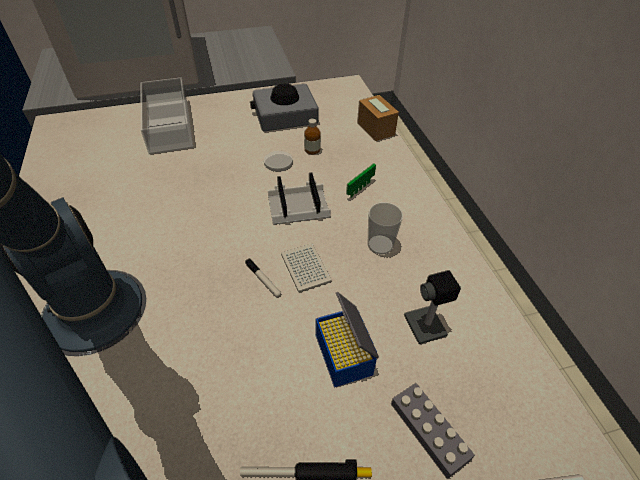

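```bash
cat > m.py <<'E'
from h import *
def rect(P,n):
    r=cv2.minAreaRect((P[:,:2]*1000).astype(np.float32)); print(n,len(P),np.round(r[0],1),np.round(r[1],1),round(r[2],1),'z',np.round(np.percentile(P[:,2],[2,50,98]),4))
for n in ['scene','side']:
    f=arm.grab_frame(n);C=cloud(f);col=f['color'].astype(int); ok=f['z_map']>0
    hsv=cv2.cvtColor(f['color'],cv2.COLOR_RGB2HSV)
    box=lambda a,b,c,d,e,g: ok&(C[...,0]>a)&(C[...,0]<b)&(C[...,1]>c)&(C[...,1]<d)&(C[...,2]>e)&(C[...,2]<g)
    rect(C[box(.40,.65,-.4,-.1,.06,.078)&(hsv[...,1]>120)],n+' boxrim')
    rect(C[box(.40,.65,-.4,-.1,.02,.078)&(hsv[...,0]>105)&(hsv[...,0]<135)&(hsv[...,1]>120)],n+' blue')
    L=C[box(.45,.62,-.4,-.1,.085,.2)]; rect(L,n+' lid'); 
    if len(L)>20:
        c=np.median(L,0); U,S,V=np.linalg.svd(L-L.mean(0)); print(' lid normal',np.round(V[2],3),'c',np.round(L.mean(0),3),S[2]/len(L)**.5, 'top z',L[:,2].max())
    rect(C[box(.62,.80,-.33,-.15,.116,.17)],n+' camhead'); rect(C[box(.62,.80,-.33,-.15,.006,.03)],n+' camfoot')
    rect(C[box(.46,.53,.10,.32,.055,.085)],n+' near comb top'); rect(C[box(.54,.63,.10,.32,.055,.085)],n+' far comb top')
    rect(C[box(.42,.68,.10,.32,.02,.05)],n+' tray walls')
    # crops
    (x0,y0,x1,y1)=(310,280,400,365) if n=='scene' else (255,160,340,230)
    cr=f['color'][y0:y1,x0:x1,::-1]; cv2.imwrite('pics/%s_tray.png'%n,cv2.resize(cr,None,fx=7,fy=7,interpolation=cv2.INTER_CUBIC))
E
python3 m.py
```

```text
scene boxrim 131 [ 522.6 -255.6] [ 89.2 126.3] 5.0 z [0.0601 0.0663 0.0762]
scene blue 62 [ 522.6 -255.6] [ 89.2 126.3] 5.0 z [0.0627 0.0707 0.0773]
scene lid 896 [ 541.7 -255.8] [ 53.9 133. ] 1.0 z [0.0869 0.12   0.1519]
 lid normal [0.846 0.041 0.531] c [ 0.542 -0.253  0.12 ] 0.002545132861124221 top z 0.15725785566914618
scene camhead 586 [ 722.5 -234.8] [66.6 56.9] 0.4 z [0.1231 0.1597 0.1684]
scene camfoot 773 [ 709.7 -239.7] [179.2 178.6] 90.0 z [0.0061 0.0119 0.0219]
scene near comb top 281 [491.7 215.1] [126.5  11.7] 85.3 z [0.056  0.0694 0.0758]
scene far comb top 271 [580.4 206.7] [125.   11.7] 85.2 z [0.0563 0.0697 0.0765]
scene tray walls 623 [566.7 207.2] [126.8 224.9] 85.6 z [0.0212 0.0324 0.0489]
side boxrim 664 [ 521.9 -256.2] [ 91.  126.2] 2.4 z [0.0601 0.0647 0.072 ]
side blue 867 [ 521.9 -256.4] [ 91.  126.7] 2.5 z [0.0215 0.0555 0.0716]
side lid 791 [ 537.3 -255.4] [ 46.9 126.5] 2.8 z [0.0864 0.1261 0.1512]
 lid normal [0.834 0.033 0.55 ] c [ 0.537 -0.262  0.123] 0.0013214429663923567 top z 0.15221603339058631
side camhead 1010 [ 719.2 -236.1] [66.7 52. ] 2.9 z [0.1232 0.1581 0.1638]
side camfoot 905 [ 717.  -236.5] [71.9 80.4] 1.6 z [0.007  0.0113 0.0186]
side near comb top 142 [489.3 213.8] [126.4  10.3] 85.6 z [0.0562 0.0689 0.0722]
side far comb top 149 [578.8 207.8] [124.8  10.9] 85.7 z [0.0556 0.0688 0.0725]
side tray walls 591 [567.2 206.7] [124.7 224.7] 84.9 z [0.0204 0.0296 0.0473]
```

View pics/scene_tray.png

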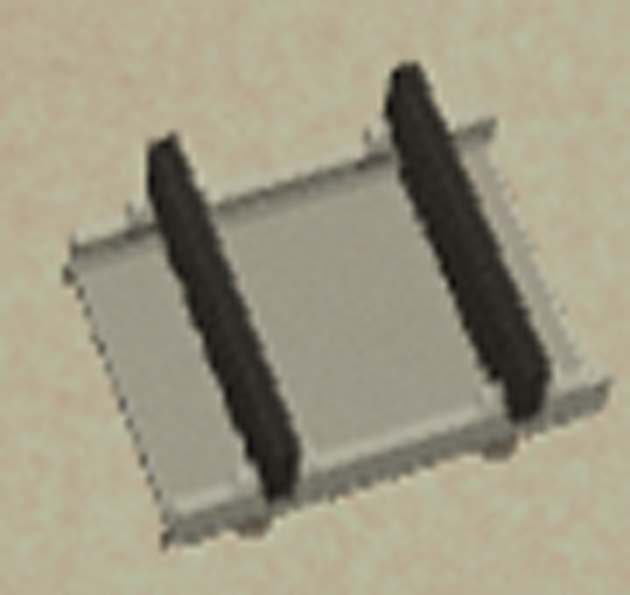

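View pics/side_tray.png

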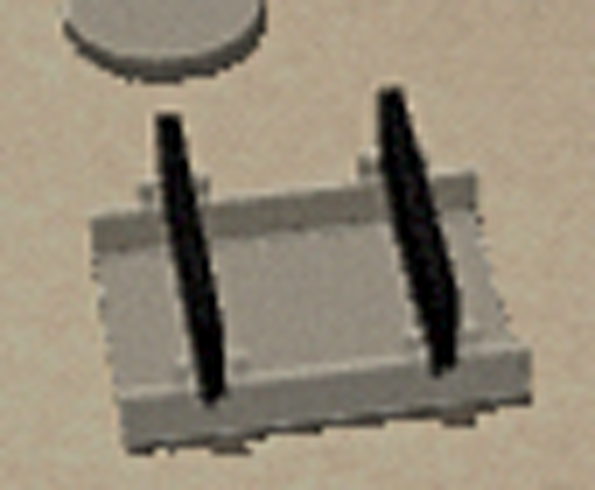

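View pics/wrist0.png

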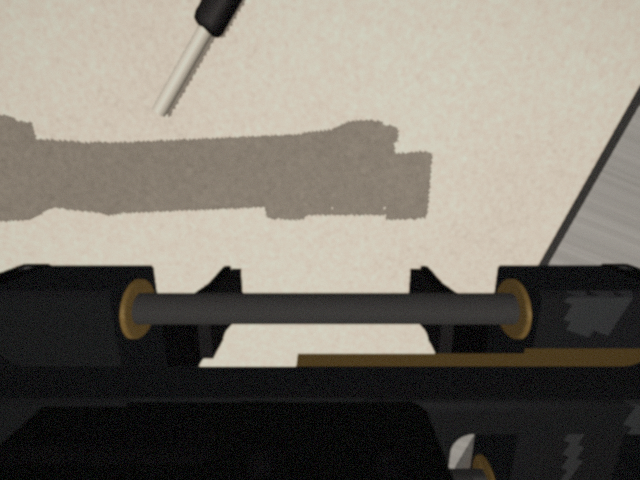

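Candidates for "comb": black bar at scene (342,327), black bar at scene (377,316), and the green one at (287,360), which is ruled out by colour. The teeth don't show from here, so I'll check them with the wrist camera before grasping. Lid first: I'll turn the tool so that its y axis lies along world x and close the fingers.

>>> {"fn": "carry_out", "kwargs": {"rows": "0 0 -8.5 0 0 0 0;0 0 -8.5 0 0 0 0;0 0 -8.5 0 0 0 0;0 0 -8.5 0 0 0 0;0 0 -8.5 0 0 0 0;0 0 -8.5 0 0 0 0;0 0 -8.5 0 0 0 0;0 0 -8.5 0 0 0 0;0 0 -3.8 0 0 0 0", "grip_force": 20}}

```text
clock: 3.25
tool_pos: [0.2369, -0.6321, 0.2226]
tcp_rot: [2.171, 2.271, 0.0]
contact_force: [-0.5, 0.0, 0.0]
grip_width: 0.0227
```

```bash
cat >> h.py <<'E'
def to(target,yaw_y=None,s=None):
    """shift in tool axes (mm) to target; remaining turn so tool y has yaw_y deg with tool down, about tool axes in deg"""
    s=s or arm.read_state(); M=R.from_rotvec(s['tcp_rot'])
    d=M.inv().apply(np.array(target)-s['tool_pos'])*1000
    out='shift '+str(np.round(d,1))
    if yaw_y is not None:
        a=np.radians(yaw_y); y=np.array([np.cos(a),np.sin(a),0]); z=np.array([0,0,-1.]); T=R.from_matrix(np.stack([np.cross(y,z),y,z],1))
        out+=' turn '+str(np.round(np.degrees((M.inv()*T).as_rotvec()),2))
    return out
E
python3 - <<'E'
from h import *
s=arm.read_state();print(s['clock'],s['tool_pos'],s['contact_force'],s['grip_width'],s['joints'])
print(R.from_rotvec(s['tcp_rot']).as_matrix().round(3))
print(to([.535,-.257,.222],2.5),to([.535,-.257,.165]))
E
```

```text
3.25 [ 0.23689724 -0.63209706  0.22257294] [-0.53164979  0.04018561  0.00642466] 0.022669815085574092 [ 1.36803606  0.48950944 -0.31868245  1.51989438  0.16138737  1.15803329
  1.06445693]
[[-0.045  0.999  0.   ]
 [ 0.999  0.045 -0.   ]
 [-0.     0.    -1.   ]]
shift [361.3 314.7   0.6] turn [0.01 0.   0.08] shift [361.3 314.7  57.6]
```

>>> {"fn": "carry_out", "kwargs": {"rows": "0 0 0 30 27 0 0;0 0 0 30 27 0 0;0 0 0 30 27 0 0;0 0 0 30 27 0 0;0 0 0 30 27 0 0;0 0 0 30 27 0 0;0 0 0 30 27 0 0;0 0 0 30 27 0 0;0 0 0 30 27 0 0;0 0 0 30 27 0 0;0 0 0 30 27 0 0;0 0 0 30 33 0 0;0 0 0 0 5 25 0;0 0 0 0 0 25 0"}}

```text
clock: 4.65
tool_pos: [0.5594, -0.2566, 0.1729]
tcp_rot: [2.169, 2.269, 0.003]
contact_force: [-0.4, -0.7, -1.4]
grip_width: 0.0005
```

```bash
python3 - <<'E'
from h import *
print(to([.545,-.257,.137],2.5),arm.read_state()['contact_force'],arm.read_state()['grip_width'])
f=arm.grab_frame('side');save(f,'side2.png')
cv2.imwrite('pics/side2c.png',cv2.resize(f['color'][230:430,260:500,::-1],None,fx=3,fy=3))
E
```

```text
shift [  0.3 -14.5  35.9] turn [0.19 0.04 0.08] [-0.37051841 -0.65549179 -1.44769352] 0.00045189577198566757
```

View pics/side2c.png

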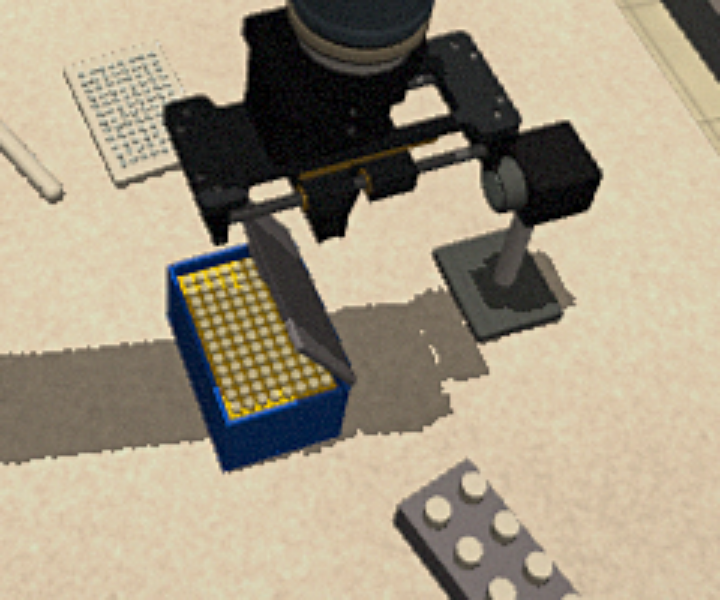

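>>> {"fn": "carry_out", "kwargs": {"rows": "0 0 0 0 -1 16 0;0 0 0 0 -1 17 0;0 0 0 0 -5 2 0;0 0 0 0 -5 2 0;0 0 0 0 -5 3 0;0 0 0 0 -5 3 0;0 0 0 0 -2.5 2 0;0 0 0 0 -2.5 2 0;0 0 0 0 -2.5 2 0;0 0 0 0 -2.5 2.5 0;0 0 0 0 -2 2.5 0;0 0 0 0 -2 2.5 0;0 0 0 0 -2 2.5 0;0 0 0 0 -2 2.5 0"}}

```text
clock: 6.1
tool_pos: [0.5168, -0.2601, 0.1108]
tcp_rot: [-2.175, -2.267, 0.0]
contact_force: [0.3, -0.7, 0.5]
grip_width: 0.0005
```

```bash
cat > lid.py <<'E'
from h import *
import sys
s=arm.read_state();print(s['clock'],s['tool_pos'],s['contact_force'])
f=arm.grab_frame('side');C=cloud(f);m=(f['z_map']>0)&(C[...,0]>.45)&(C[...,0]<.62)&(C[...,1]>-.34)&(C[...,1]<-.29)&(C[...,2]>.05)&(C[...,2]<.2)
L=C[m];col=f['color'][m]; 
for a in np.arange(.46,.60,.02):
    q=L[(L[:,0]>a)&(L[:,0]<a+.02)]; print(round(a,2),len(q),np.round(np.percentile(q[:,2],[10,50,90]),3) if len(q) else '')
cv2.imwrite('pics/%s.png'%sys.argv[1],cv2.resize(f['color'][230:430,260:500,::-1],None,fx=3,fy=3))
E
python3 lid.py lid1
```

```text
6.1 [ 0.51681404 -0.26011816  0.11078391] [ 0.32959731 -0.74424961  0.54510927]
0.46 69 [0.056 0.194 0.198]
0.48 285 [0.058 0.068 0.193]
0.5 321 [0.058 0.105 0.188]
0.52 280 [0.058 0.095 0.193]
0.54 219 [0.058 0.083 0.19 ]
0.56 64 [0.059 0.076 0.08 ]
0.58 14 [0.185 0.191 0.199]
```

View pics/lid1.png

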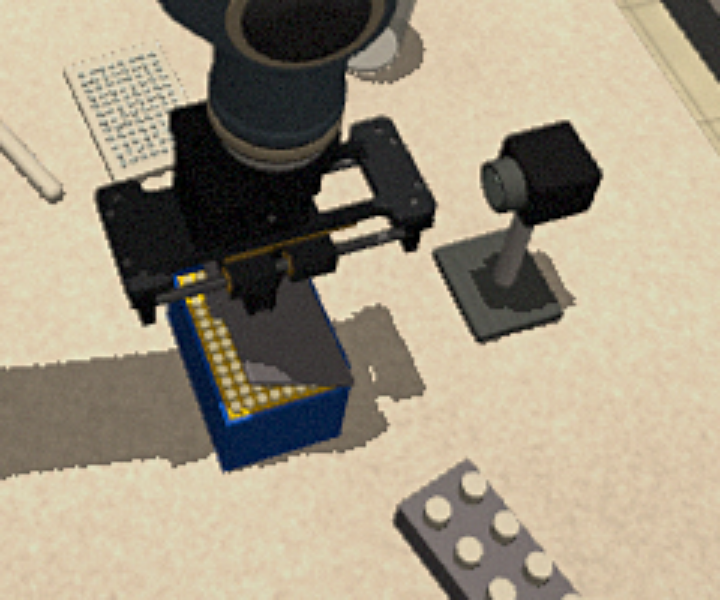

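The lid is following the fingers and is at about 30°. Continuing along the arc.

>>> {"fn": "carry_out", "kwargs": {"rows": "0 0 0 0 -1.5 2.5 0;0 0 0 0 -1.5 2.5 0;0 0 0 0 -1 2.5 0;0 0 0 0 -1 2.5 0;0 0 0 0 -1 3 0;0 0 0 0 -1 3 0;0 0 0 0 -1 3 0;0 0 0 0 -1 3 0;0 0 0 0 -0.5 3 0;0 0 0 0 -0.5 3 0;0 0 0 0 0 3 0;0 0 0 0 0 2 0;0 0 0 0 0 1.5 0;0 0 0 0 0 1 0;0 0 0 0 0 1 0;0 0 0 0 0 0 0"}}

```text
clock: 7.75
tool_pos: [0.5069, -0.2606, 0.0766]
tcp_rot: [2.175, 2.266, -0.002]
contact_force: [-5.6, 2.9, 16.3]
grip_width: 0.0004
```

```bash
python3 lid.py lid2
```

```text
7.75 [ 0.50693968 -0.26060104  0.07664932] [-5.62227429  2.92773309 16.33506514]
0.46 104 [0.056 0.159 0.169]
0.48 305 [0.063 0.076 0.169]
0.5 261 [0.06  0.076 0.166]
0.52 275 [0.062 0.076 0.169]
0.54 195 [0.061 0.075 0.078]
0.56 74 [0.062 0.076 0.184]
0.58 93 [0.155 0.178 0.189]
```

View pics/lid2.png

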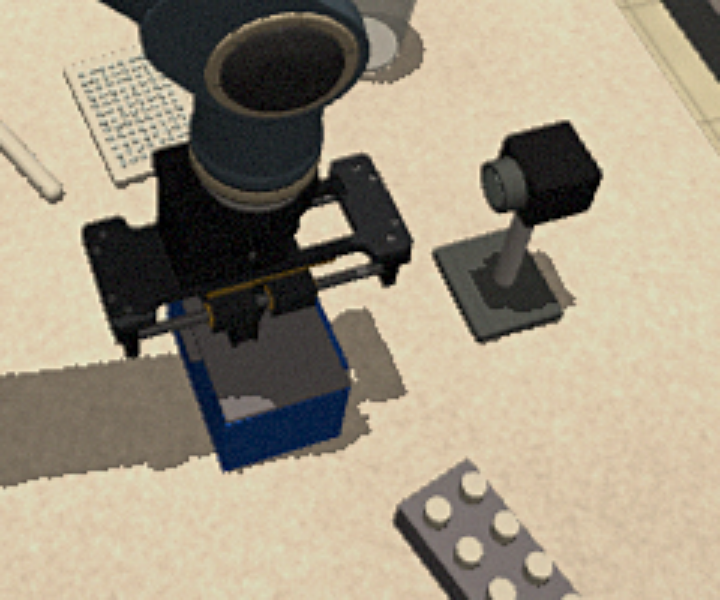

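The lid is flat (top at 76 mm over its whole length). Lifting off and going to look at the combs obliquely.

>>> {"fn": "carry_out", "kwargs": {"rows": "0 0 0 0 0 -20 0;0 0 0 0 0 -40 0;0 0 0 0 0 -45 0;0 0 0 0 0 -45 0;0 0 0 42 14 0 87;0 0 0 42 14 0 87;0 0 0 42 14 0 87;0 0 0 42 14 0 87;0 0 0 42 14 0 87;0 0 0 42 14 0 87;0 0 0 42 14 0 87;0 0 0 42 14 0 87;0 0 0 42 14 0 87;0 0 0 42 14 0 87;8.5 0 0 0 0 0 87;8.5 0 0 0 0 0 87;8.5 0 0 0 0 0 87;8.5 0 0 0 0 0 87;0 0 0 0 0 0 87"}}

```text
clock: 9.7
tool_pos: [0.631, 0.1639, 0.2171]
tcp_rot: [-1.846, -1.918, 0.598]
contact_force: [0.1, 0.1, -1.5]
grip_width: 0.087
```

```bash
python3 - <<'E'
from h import *
s=arm.read_state();print(s['clock'],s['tool_pos'],s['contact_force']);print(R.from_rotvec(s['tcp_rot']).as_matrix().round(3))
f=arm.grab_frame('wrist');save(f,'wrist1.png')
f=arm.grab_frame('side');save(f,'side3.png')
E
```

```text
9.7 [0.63097683 0.16386319 0.21705074] [ 0.10103797  0.14070901 -1.53643496]
[[-0.039  0.823 -0.567]
 [ 0.999  0.031 -0.023]
 [-0.002 -0.567 -0.824]]
```

View pics/wrist1.png

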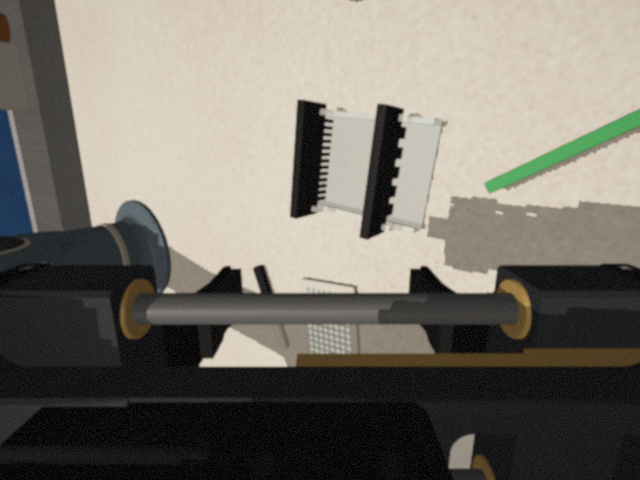

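View pics/side3.png

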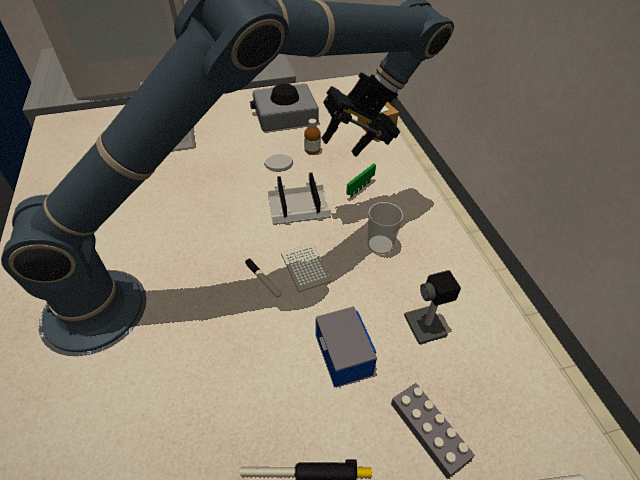

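Wrist view: the bar at (310,160) has many narrow teeth (fine comb), the bar at (380,170) has a few broad teeth (the target, x≈0.58), and the green one at (570,150) is not meant. Confirming in a crop, and measuring the camera, lid and comb now that the view is clear.

```bash
cv=1; python3 - <<'E'
from h import *
im=cv2.imread('pics/wrist1.png'); cv2.imwrite('pics/wcrop.png',cv2.resize(im[90:250,280:450],None,fx=3.5,fy=3.5,interpolation=cv2.INTER_CUBIC))
def rect(P,n):
    r=cv2.minAreaRect((P[:,:2]*1000).astype(np.float32)); print(n,len(P),np.round(r[0],1),np.round(r[1],1),round(r[2],1),'z',np.round(np.percentile(P[:,2],[2,50,98]),4))
for n in ['scene','side']:
    f=arm.grab_frame(n);C=cloud(f);ok=f['z_map']>0; save(f,n+'4.png')
    box=lambda a,b,c,d,e,g: ok&(C[...,0]>a)&(C[...,0]<b)&(C[...,1]>c)&(C[...,1]<d)&(C[...,2]>e)&(C[...,2]<g)
    L=C[box(.45,.62,-.35,-.15,.068,.1)];rect(L,n+' lid')
    if len(L)>50: A=np.c_[L[:,:2],np.ones(len(L))]; print('plane',np.linalg.lstsq(A,L[:,2],rcond=None)[0].round(4))
    T=C[box(.66,.80,-.33,-.15,.152,.172)]; rect(T,n+' camtop')
    rect(C[box(.64,.80,-.33,-.15,.12,.172)],n+' camhead')
    K=C[box(.62,.80,-.33,-.15,.006,.02)];rect(K,n+' foot')
    rect(C[box(.54,.63,.10,.32,.055,.085)],n+' comb top')
    rect(C[box(.54,.63,.10,.32,.064,.085)],n+' comb top hi')
    rect(C[box(.46,.53,.10,.32,.055,.085)],n+' fine top')
    for t in ['lens','camera']:
        for d in arm.mark_of(f,t):
            # intersect the ray with z=.14 or 0
            p1=world(f,d['position'],1.0);o=np.array(f['position']);zz=.14 if t=='lens' else 0
            k=(zz-o[2])/(p1[2]-o[2]);print(n,t,round(d['conf'],2),np.round(d['position']),'ray',np.round(o+k*(p1-o),3),'depth',np.round(world(f,d['position']),3))
E
```

```text
scene lid 47 [ 529.  -250.9] [ 40.1 146.5] 26.0 z [0.0695 0.0771 0.0848]
scene camtop 403 [ 722.3 -236.5] [65.2 56.4] 1.3 z [0.1527 0.1623 0.1685]
scene camhead 591 [ 722.5 -235.3] [65.5 58.3] 2.3 z [0.1237 0.1597 0.1683]
scene foot 281 [ 709.6 -273.7] [180.2 106.2] 1.2 z [0.0063 0.0111 0.0182]
scene comb top 265 [580.8 206.9] [125.9  11.7] 84.9 z [0.0572 0.0696 0.0759]
scene comb top hi 221 [580.8 207.2] [125.1  11.5] 85.0 z [0.0651 0.0703 0.0763]
scene fine top 273 [491.3 212.9] [125.9  12.9] 86.0 z [0.056  0.0696 0.0755]
scene lens 0.55 [234. 180.] ray [ 0.685 -0.238  0.14 ] depth [ 0.663 -0.339  0.007]
scene camera 0.58 [240. 213.] ray [ 0.684 -0.229  0.   ] depth [0.767 0.134 0.538]
side lid 2582 [ 518.  -255.2] [ 98.  128.4] 2.0 z [0.0716 0.0758 0.0787]
plane [0.005  0.0044 0.0743]
side camtop 660 [ 720.1 -235.2] [65.5 51.7] 0.5 z [0.1526 0.1608 0.1637]
side camhead 1005 [ 719.7 -235.5] [66.3 51.9] 1.4 z [0.1242 0.1586 0.1635]
side foot 882 [ 718.3 -235.7] [71.9 81. ] 2.1 z [0.0071 0.0111 0.0148]
side comb top 152 [578.6 208.1] [129.5  10.7] 85.2 z [0.057  0.0688 0.0727]
side comb top hi 126 [578.7 208.6] [128.4  10.7] 85.2 z [0.0644 0.0692 0.0727]
side fine top 144 [489.3 214.5] [124.6  10.2] 85.6 z [0.0572 0.0692 0.073 ]
side lens 0.68 [425. 290.] ray [ 0.693 -0.232  0.14 ] depth [ 0.688 -0.238  0.15 ]
side camera 0.66 [411. 330.] ray [ 0.684 -0.239  0.   ] depth [ 0.683 -0.24   0.002]
```

View pics/wcrop.png

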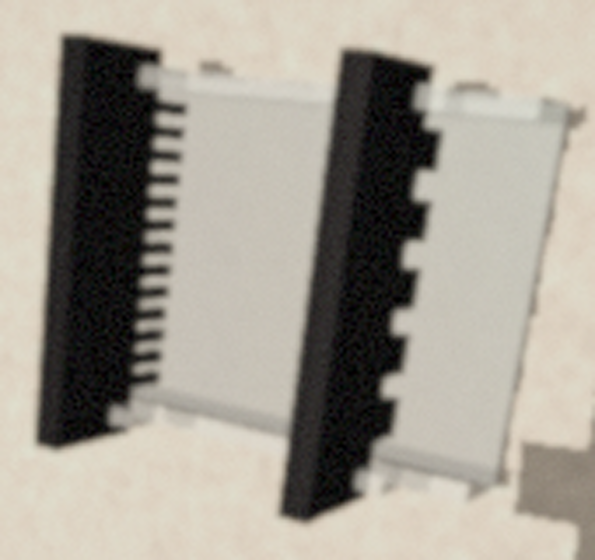

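The crop confirms it: left bar has 13 narrow teeth, right bar has 5 broad teeth. The target is the right one at (0.580, 0.208). Straightening the tool and aligning it with the comb.

>>> {"fn": "carry_out", "kwargs": {"rows": "-8.5 0 0 0 0 0 50;-8.5 0 0 0 0 0 50;-8.5 0 0 0 0 0 50;-8.5 0 0 0 0 0 50;0 0 7 0 0 0 50;0 0 0 0 0 0 50"}}

```text
clock: 10.7
tool_pos: [0.6284, 0.1646, 0.2267]
tcp_rot: [2.306, 2.129, 0.002]
contact_force: [0.1, 0.2, -0.1]
grip_width: 0.0523
```

```bash
python3 - <<'E'
from h import *
print(to([.580,.208,.12],-4.9),to([.580,.208,.034]));s=arm.read_state();print(s['clock'],s['contact_force'])
E
```

```text
shift [ 39.5 -52.1 106.5] turn [0.19 0.07 0.31] shift [ 39.6 -52.4 192.5]
10.7 [ 0.1428663   0.17352005 -0.10586066]
```

>>> {"fn": "carry_out", "kwargs": {"rows": "0 0 0.3 13 -17 35 50;0 0 0 13 -17.5 35 50;0 0 0 13.5 -17.5 36 50;0 0 0 0 0 0 50;0 0 0 0 0 0 50"}}

```text
clock: 11.2
tool_pos: [0.582, 0.2087, 0.1189]
tcp_rot: [2.313, 2.126, 0.001]
contact_force: [0.9, -0.9, 0.5]
grip_width: 0.0499
```

```bash
python3 - <<'E'
from h import *
print(to([.580,.208,.034],-4.9));s=arm.read_state();print(s['clock'],s['tool_pos'])
f=arm.grab_frame('wrist');save(f,'wrist2.png')
# comb points in world from wrist
s=arm.read_state();T=np.eye(4);T[:3,:3]=R.from_rotvec(s['tcp_rot']).as_matrix();T[:3,3]=s['tool_pos'];T=T@f['hand_eye']
v,u=np.mgrid[0:480,0:640];z=f['z_map'];p=np.stack([(u-f['cx'])/f['fx']*z,-(v-f['cy'])/f['fy']*z,-z],-1)@T[:3,:3].T+T[:3,3]
m=(z>0)&(p[...,2]>.06)&(p[...,2]<.08)&(p[...,0]>.54)&(p[...,0]<.62)&(p[...,1]>.1)&(p[...,1]<.3)
P=p[m];print(len(P),np.round(P.min(0),3),np.round(P.max(0),3),np.median(P,0).round(4))
if len(P)>30: print(cv2.minAreaRect((P[:,:2]*1000).astype(np.float32)))
E
```

```text
shift [-0.9 -2.  84.9] turn [ 0.03 -0.01  0.06]
11.2 [0.582047   0.2087292  0.11886713]
2223 [0.57  0.144 0.061] [0.589 0.268 0.074] [0.5808 0.2236 0.0721]
((579.4576416015625, 206.01287841796875), (124.52873992919922, 9.702256202697754), 85.1966781616211)
```

View pics/wrist2.png

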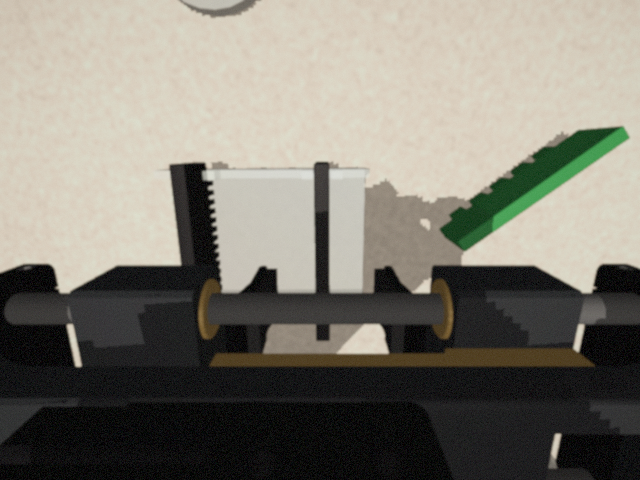

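>>> {"fn": "carry_out", "kwargs": {"rows": "0 0 0 -1 -1 15 50;0 0 0 -1 -1 20 50;0 0 0 0 0 20 50;0 0 0 0 0 20 50;0 0 0 0 0 10 50;0 0 0 0 0 0 50;0 0 0 0 0 0 0;0 0 0 0 0 0 0;0 0 0 0 0 0 0;0 0 0 0 0 0 0;0 0 0 0 0 0 0;0 0 0 0 0 0 0;0 0 0 0 0 0 0;0 0 0 0 0 0 0", "grip_force": 25}}

```text
clock: 12.65
tool_pos: [0.5791, 0.2068, 0.0337]
tcp_rot: [2.315, 2.123, 0.0]
contact_force: [-0.3, -0.0, 2.0]
grip_width: 0.0101
```

>>> {"fn": "carry_out", "kwargs": {"rows": "0 0 0 0 0 -8 0;0 0 0 0 0 -12 0;0 0 0 0 0 -15 0;0 0 0 0 0 -20 0;0 0 0 0 0 -25 0;0 0 0 0 0 -30 0;0 0 0 0 0 -30 0;0 0 0 0 0 -20 0;0 0 0 0 0 -10 0;0 0 0 0 0 0 0"}}

```text
clock: 13.65
tool_pos: [0.5796, 0.2072, 0.2058]
tcp_rot: [2.314, 2.123, 0.005]
contact_force: [-0.5, -1.3, -0.3]
grip_width: 0.0099
```

```bash
cat > cm.py <<'E'
from h import *
def rect(P,n):
    if len(P)<10: print(n,len(P));return
    r=cv2.minAreaRect((P[:,:2]*1000).astype(np.float32)); print(n,len(P),np.round(r[0],1),np.round(r[1],1),round(r[2],1),'z',np.round(np.percentile(P[:,2],[2,50,98]),4))
s=arm.read_state();t=s['tool_pos'];M=R.from_rotvec(s['tcp_rot'])
print(s['clock'],t.round(4),s['contact_force'].round(2),s['grip_width'],'yaw y',np.degrees(np.arctan2(M.as_matrix()[1,1],M.as_matrix()[0,1])).round(2))
import sys
tag=sys.argv[1]
for n in ['scene','side']:
    f=arm.grab_frame(n);save(f,n+tag+'.png');C=cloud(f);z=f['z_map']
    p=M.inv().apply((C-t).reshape(-1,3)).reshape(C.shape)
    dark=f['color'].max(2)<90
    m=(z>0)&(abs(p[...,1])<.02)&(abs(p[...,0])<.09)&(p[...,2]>-.035)&(p[...,2]<.045)
    P=C[m]; rect(P,n+' comb all')
    Q=p[m];Q=Q[abs(Q[:,0])>.02]; print('tool frame min/max mm',np.round(np.percentile(Q,1,axis=0)*1000,1),np.round(np.percentile(Q,99,axis=0)*1000,1))
    A=np.c_[Q[:,0],np.ones(len(Q))]
    print('slope dz/dx of top',[ (round(a,3),np.round(np.percentile(Q[(Q[:,0]>a)&(Q[:,0]<a+.02),2],3)*1000,1)) for a in (-.06,-.04,.02,.04) if ((Q[:,0]>a)&(Q[:,0]<a+.02)).sum()>3])
E
python3 cm.py 5
```

```text
13.65 [0.5796 0.2072 0.2058] [-0.5  -1.32 -0.27] 0.00991320027021327 yaw y -4.94
scene comb all 173 [587.2 237.9] [61.2 28.3] 74.3 z [0.1844 0.2222 0.2404]
tool frame min/max mm [ 20.7  -4.3 -34.6] [62.4  6.5 20.9]
slope dz/dx of top [(0.02, np.float64(-33.6)), (0.04, np.float64(-34.6))]
side comb all 275 [578.3 191.3] [31.6 93.4] 6.7 z [0.1833 0.2276 0.2405]
tool frame min/max mm [-62.8  -6.6 -34.8] [26.5  3.9 24.8]
slope dz/dx of top [(-0.06, np.float64(-34.4)), (-0.04, np.float64(-34.8)), (0.02, np.float64(-33.9))]
```

View pics/side5.png

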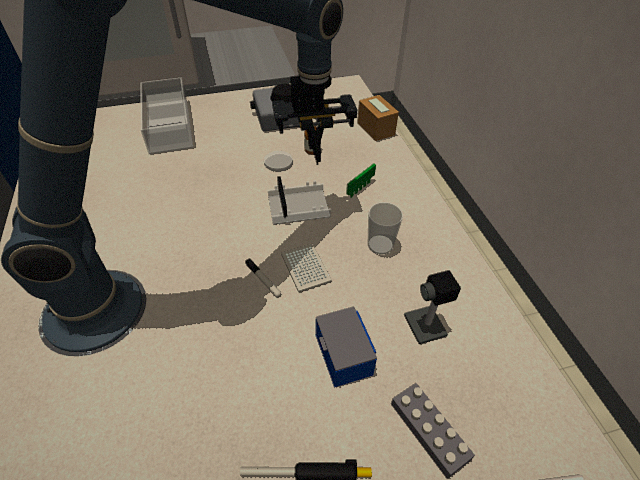

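```bash
python3 - <<'E'
from h import *
from scipy.optimize import minimize
for n in ['side','scene']:
    fs=[arm.grab_frame(n) for _ in range(4)]
    Cs=np.stack([cloud(f) for f in fs]); ok=np.stack([f['z_map']>0 for f in fs]).all(0)
    C=np.median(Cs,0)
    def rects(nm,a,b,c,d,e,g,ero=0):
        m=ok&(C[...,0]>a)&(C[...,0]<b)&(C[...,1]>c)&(C[...,1]<d)&(C[...,2]>e)&(C[...,2]<g)
        k,l,st,_=cv2.connectedComponentsWithStats(m.astype(np.uint8)); i=1+np.argmax(st[1:,4]); P=C[l==i][:,:2]*1000
        r=cv2.minAreaRect(P.astype(np.float32))
        # robust yaw: minimise 2-98 percentile box area
        best=min((np.prod([np.subtract(*np.percentile(P@np.array(v),[98.5,1.5])) for v in ((np.cos(t),np.sin(t)),(-np.sin(t),np.cos(t)))]),t) for t in np.radians(np.arange(-10,10,.25)))
        t=best[1];ax=np.array([np.cos(t),np.sin(t)]);ay=np.array([-ax[1],ax[0]])
        e1=np.percentile(P@ax,[1,99]);e2=np.percentile(P@ay,[1,99]);c=ax*e1.mean()+ay*e2.mean()
        print(n,nm,len(P),'minrect',np.round(r[0],1),np.round(r[1],1),round(r[2],1),'robust yaw',np.degrees(t).round(2),'c',c.round(1),np.ptp(e1).round(1),np.ptp(e2).round(1))
        return P
    rects('foot',.62,.80,-.33,-.15,.007,.018)
    rects('headtop',.66,.80,-.33,-.15,.157,.170)
    rects('head',.64,.80,-.33,-.15,.12,.172)
    H=C[ok&(C[...,0]>.64)&(C[...,0]<.705)&(C[...,1]>-.33)&(C[...,1]<-.15)&(C[...,2]>.115)&(C[...,2]<.156)]
    print('lens pts',len(H),np.percentile(H,[2,50,98],axis=0).round(4).tolist())
    rects('lid',.45,.62,-.35,-.15,.070,.09)
    f=fs[-1];x0,y0=(400,255) if n=='side' else (190,155)
    cv2.imwrite('pics/cam_%s.png'%n,cv2.resize(f['color'][y0:y0+95,x0:x0+80,::-1],None,fx=6,fy=6,interpolation=cv2.INTER_CUBIC))
E
```

```text
side foot 855 minrect [ 717.4 -235.6] [69.4 80.5] 2.3 robust yaw 2.25 c [ 717.4 -235.9] 68.2 78.3
side headtop 521 minrect [ 722.1 -235.4] [60.4 49.8] 1.7 robust yaw 7.5 c [ 724.5 -236. ] 54.9 48.6
side head 990 minrect [ 719.5 -235.8] [65.5 50.8] 1.7 robust yaw 3.0 c [ 719.3 -236.4] 63.6 48.4
lens pts 232 [[0.6872, -0.2574, 0.1229], [0.692, -0.2454, 0.146], [0.7047, -0.2159, 0.1558]]
side lid 2521 minrect [ 517.7 -255.4] [ 98.  126.4] 2.8 robust yaw 1.25 c [ 518.5 -256.2] 93.3 123.3
scene foot 549 minrect [ 719.9 -237. ] [69.9 83.8] 2.6 robust yaw 2.5 c [ 720.  -235.9] 68.8 78.9
scene headtop 360 minrect [ 722.5 -235.6] [65.4 52.2] 1.0 robust yaw 6.5 c [ 723.  -236.3] 63.3 50.2
scene head 589 minrect [ 722.  -235.6] [66.1 52.3] 1.2 robust yaw 2.75 c [ 722.6 -235.5] 64.3 49.7
lens pts 46 [[0.6889, -0.2486, 0.1342], [0.6958, -0.2234, 0.1495], [0.7034, -0.2186, 0.1557]]
scene lid 1238 minrect [ 520.2 -257.3] [ 98.7 128.6] 3.4 robust yaw 2.0 c [ 520.8 -256.5] 94.2 124.1
```

View pics/cam_side.png

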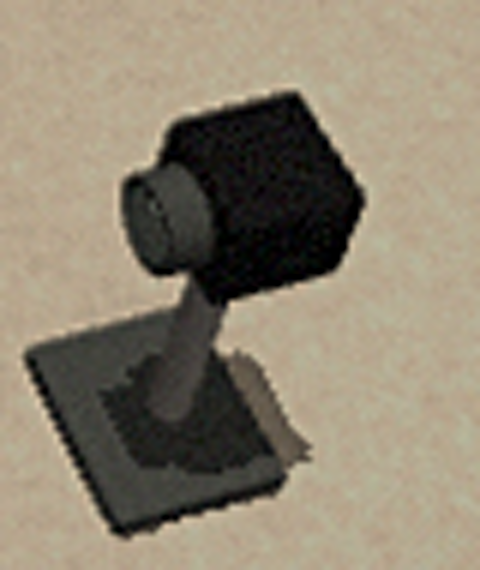

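>>> {"fn": "carry_out", "kwargs": {"rows": "0 0 -3.6 0 0 0 0;0 0 -3.6 0 0 0 0;0 0 0 0 0 0 0"}}

```text
clock: 14.45
tool_pos: [0.5789, 0.2067, 0.2033]
tcp_rot: [-2.177, -2.264, 0.0]
contact_force: [-0.4, 0.1, -1.5]
grip_width: 0.0096
```

```bash
python3 - <<'E'
from h import *
print(to([.537,-.243,.134],2.3))
E
```

```text
shift [-447.7  -59.5   69.3] turn [-0.02 -0.   -0.04]
```

>>> {"fn": "carry_out", "kwargs": {"rows": "0 0 0 -15 -2 0 0;0 0 0 -25 -4 0 0;0 0 0 -35 -5 0 0;0 0 0 -40 -5 0 0;0 0 0 -40 -5 0 0;0 0 0 -40 -5 0 0;0 0 0 -40 -5 0 0;0 0 0 -40 -5 0 0;0 0 0 -40 -5 0 0;0 0 0 -40 -5 0 0;0 0 0 -35 -5 0 0;0 0 0 -30 -5 0 0;0 0 0 -18 -3 0 0;0 0 0 -10 0 15 0;0 0 0 0 0 20 0;0 0 0 0 0 20 0;0 0 0 0 0 10 0;0 0 0 0 0 4 0;0 0 0 0 0 0 0"}}

```text
clock: 16.35
tool_pos: [0.5376, -0.2429, 0.1341]
tcp_rot: [-2.176, -2.265, 0.0]
contact_force: [1.1, 1.2, -0.5]
grip_width: 0.0098
```

```bash
python3 cm.py 6; python3 - <<'E'
from h import *
print(to([.537,-.243,.134],2.3)); im=cv2.imread('pics/side6.png');cv2.imwrite('pics/side6c.png',cv2.resize(im[220:420,270:510],None,fx=3.2,fy=3))
E
```

```text
16.35 [ 0.5376 -0.2429  0.1341] [ 1.12  1.16 -0.5 ] 0.009846385674679553 yaw y 2.28
scene comb all 176 [ 540.4 -215.8] [74.9 31.9] 84.7 z [0.1131 0.1498 0.1685]
tool frame min/max mm [ 20.5  -4.1 -34.6] [64.2  7.3 21.2]
slope dz/dx of top [(0.02, np.float64(-34.6)), (0.04, np.float64(-34.4))]
side comb all 293 [ 542.6 -269.4] [29. 66.] 12.0 z [0.1133 0.1496 0.1687]
tool frame min/max mm [-60.6  -5.6 -34.9] [-21.8   4.3  20.9]
slope dz/dx of top [(-0.06, np.float64(-34.5)), (-0.04, np.float64(-34.7))]
shift [ 0.2 -1.3  1.3] turn [ 0.08  0.03 -0.02]
```

View pics/side6c.png

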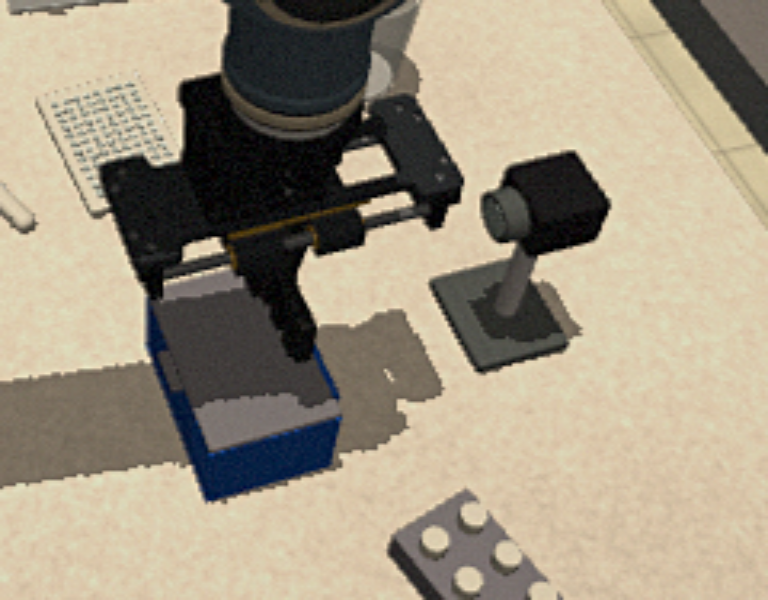

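View pics/scene6.png

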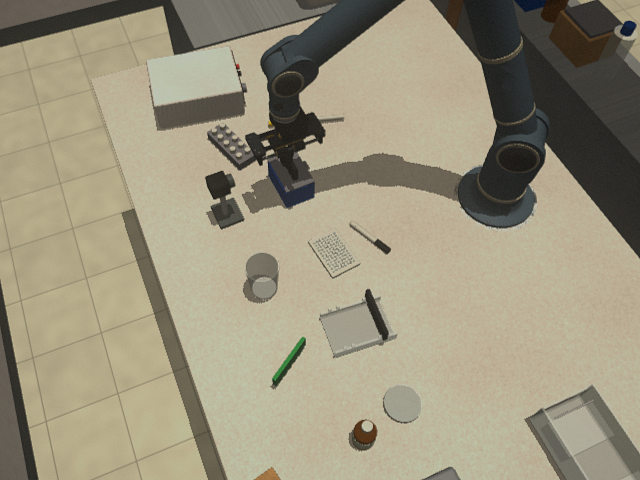

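>>> {"fn": "carry_out", "kwargs": {"rows": "0 0 0 0 0 0 0;0 0 0 0 0 0 0;0 0 0 0 0 0 0;0 0 0 0 0 0 0;0 0 0 0 0 0 0;0 0 0 0 0 0 0"}}

```text
clock: 17.05
tool_pos: [0.5377, -0.2433, 0.1346]
tcp_rot: [2.177, 2.265, -0.0]
contact_force: [0.5, 0.5, -0.3]
grip_width: 0.0099
```

```bash
python3 cm.py 7; python3 - <<'E'
from h import *
for _ in range(3):
    f=arm.grab_frame('side');s=arm.read_state();print(to([.537,-.243,.134],2.3,s),np.abs(s['qvel']).max().round(4))
C=cloud(f);m=(f['z_map']>0)&(C[...,0]>.47)&(C[...,0]<.56)&(C[...,1]>-.32)&(C[...,1]<-.28)&(C[...,2]>.06)&(C[...,2]<.1)
L=C[m];print('lid z',np.percentile(L[:,2],[5,50,95]).round(4),[np.median(L[(L[:,0]>a)&(L[:,0]<a+.02),2]).round(4) for a in (.48,.50,.52,.54)])
E
```

```text
17.05 [ 0.5377 -0.2433  0.1346] [ 0.46  0.47 -0.25] 0.00994215699814897 yaw y 2.26
scene comb all 184 [ 543.3 -214.4] [70.2 33.9] 78.7 z [0.1136 0.1517 0.1686]
tool frame min/max mm [ 21.4  -3.4 -34. ] [64.7  7.7 28.6]
slope dz/dx of top [(0.02, np.float64(-32.3)), (0.04, np.float64(-33.9))]
side comb all 303 [ 541.4 -271.2] [29.1 64.3] 14.0 z [0.1115 0.1508 0.1693]
tool frame min/max mm [-61.   -6.1 -34.9] [-20.7   4.3  23. ]
slope dz/dx of top [(-0.06, np.float64(-34.5)), (-0.04, np.float64(-34.8))]
shift [ 0.3 -0.7  0.5] turn [ 0.    0.   -0.04] 0.0023
shift [ 0.3 -0.7  0.6] turn [ 0.    0.   -0.04] 0.0012
shift [ 0.3 -0.6  0.5] turn [-0.    0.   -0.04] 0.0023
lid z [0.0645 0.0756 0.0783] [np.float64(0.0757), np.float64(0.0756), np.float64(0.0756), np.float64(0.0757)]
```

```bash
python3 -c "
from station import arm
print(arm.close_job())"
```

```text
the job is handed in; nothing more can be done
None
```

I closed the lid, then lifted the comb with the broad teeth out of the tray. The arm is holding it in front of the lens, and I handed the job in at about 17.5 s of the 56 s allowed.

- **Lid:** I pushed it down with closed fingertips along its arc over about 2.5 s. The highest contact force I read was about 16 N of downward press, at the very end. At the last check it lay flat, with its top at 75.6–75.7 mm along the measured strip (76 mm expected).
- **Which comb:** The crop from the wrist camera showed 5 broad teeth on the comb at x ≈ 0.58 m and 13 narrow teeth on the other. I took the first and did not touch the fine comb or the green one. In the last overview picture the bystanders in view looked where they were before.
- **Hold:** The jaws read 9.9 mm on the 10 mm bar with the grip set to 25 N, and the arm was still. The tool is within 1 mm of where I aimed it, vertical, and 0.04° off the yaw I set. That aim puts the comb's middle 150 mm in front of the lens at 140 mm height, square to it.

**Remaining uncertainty:**
- The camera's own yaw is only known to about 1°: separate fits gave 1–3° (the less reliable fits of the head's top up to 7.5°), and I used 2.3°.
- The lens position is good to about 2 mm.
- The last pictures suggest the comb may sit 1–2 mm to one side in the jaws. I left that, as it is within the calibration error.

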